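# Pull the short vial, line up the fastener and hold the sampler cover down

## Task

One of the four capped vials in the open sampler is shorter than the rest, too short for the cover's needles: take it out and stand it upright in the steel tray, leaving the others in their wells. Then turn the quarter-turn fastener on the sampler's front rim until its bar lines up with the slot in the cover, and swing the cover shut so that the slot goes over the bar. Press the cover fully home against its springy gasket and finish while still holding it down like that, with the bar left in line with the slot (I lock it myself after the leak check), and leave the beaker, the jar and the pipette bulb nearby where they are.

Things in the scene. Friction and masses are not known exactly. Their poses are not given: they have to be found in the camera images.
- sampler: vial sampler, fixed: low white and grey base 245 x 270 mm with a hinged cover. Origin under its middle on the bench; x to its back (hinge side), y to its left, z up. Deck (top of the base) at z = 40 mm. Four wells in a row, 25 mm wide, at x = -15, y = -78, -26, 26, 78 mm, floor at z = 22 mm. A gasket strip at x = -70 to -52 mm, y within 112 mm, stands 10 mm above the deck
- cover_hinge (a point): middle of the cover's hinge line, fixed on the sampler at x = 95 mm, y = 0, z = 44 mm; axes as the sampler's, the hinge line runs along y
- cover (a joint): opening angle of the cover, rad: 0 = fully home, stop at 1.75, found at 1.56 to 1.67 (upright at the back). Stiff hinge: it stays where it is left above about 0.9 and sinks slowly below that, to stand on the gasket at about 0.03. Pressing it home takes 5 to 9 N at the front edge; let go, it springs back to about 0.027. With the bar not in line it lands on it, at about 0.16
- cover_lip (a point): middle of the rolled front edge (9 mm thick, 216 mm long along y) of the cover's flange, 209 mm from the hinge line; with the cover shut at x = -114 mm, z = 49 mm in the sampler's frame. Turns with the cover: x from the edge to the hinge, z out of the flange's upper (outer) face, which faces up when shut and to the back when open
- cover_slot (a point): middle of the slot, on the upper face of the cover's 4 mm flange; 44 mm long along y, 18 mm wide, steel rim; axes as cover_lip. The flange is the 64 mm next to the rolled edge, 224 mm wide, upper face at z = 48 mm when shut. Behind it the cover is a closed box, top at z = 100 mm when shut; with the cover open the box bulges 56 mm to the back below the flange
- fastener (a joint): angle of the quarter-turn fastener, rad: 0 = its bar lies along the sampler's y, in line with the slot; grows anticlockwise seen from above; found at 0.8 to 1.45 (about crosswise); stops at -0.12 and 1.57. The bar passes the slot within about 0.17 either way. It stays where it is turned (friction 0.05 N m)
- fastener_bar (a point): centre of the fastener's steel bar on the front rim, at x = -85 mm, y = 0 of the sampler: 34 mm long, 8 mm wide, 18 mm high (54 to 72 mm above the bench), on an 8 mm shank over the deck. y runs along the bar, z is its turning axis
- vial_short_mid (a point): the short vial, 42 mm high, 22 mm in diameter, 14 to 28 g, clear glass with an aluminium cap; point half-way up its axis (z along the axis). It stands in one of the wells, its top 24 mm above the deck
- vial_tall_1_mid (a point): one of the three good vials, 66 mm high, 22 mm in diameter, clear glass with an aluminium cap; point half-way up its axis (z along the axis). It stands in a well, its top 48 mm above the deck
- vial_tall_2_mid (a point): one of the three good vials, 66 mm high, 22 mm in diameter, clear glass with an aluminium cap; point half-way up its axis (z along the axis). It stands in a well, its top 48 mm above the deck
- vial_tall_3_mid (a point): one of the three good vials, 66 mm high, 22 mm in diameter, clear glass with an aluminium cap; point half-way up its axis (z along the axis). It stands in a well, its top 48 mm above the deck
- tray: steel tray, fixed, 350 mm (x) by 245 mm (y), rim 20 mm high; flat inner floor 318 x 212 mm, 2 mm above the bench. Origin: under its middle
- beaker: small glass beaker, 58 mm wide, 70 mm high, bystander; origin at its foot
- jar: small open glass jar, 34 mm wide, 40 mm high, bystander; origin at its foot
- bulb: pipette bulb, 54 x 88 x 54 mm, bystander; origin under its middle

How it is judged:
On the way, in this order (a step that is already met when the one before it is completed fails the run):
1. with the cover still up, the short vial stands upright in the tray, let go, and the fastener's bar lies in line with the slot (x of vial_short_mid in the frame of tray between -0.15 and 0.15 m and y of vial_short_mid in the frame of tray between -0.1 and 0.1 m and z of vial_short_mid in the frame of tray between 0.018 and 0.028 m and angle between vial_short_mid's own z axis and vertical below 0.15 rad and value of joint fastener between -0.17 and 0.17 rad and contact force between the fingers and vial_short below 0.1 N and value of joint cover above 0.35 rad), for 0.2 s.
2. the cover is down over the fastener's bar (value of joint cover below 0.06 rad), for 0.1 s.
At the end, for the whole second after the job is handed in: Fingers press on the cover (over 3 N) and it is fully home (under 0.012 rad), the fastener's bar within 0.17 rad of the slot's direction; the short vial stands upright (0.15 rad) on the tray's floor, the three tall ones upright in their wells (value of joint cover below 0.012 rad and contact force between the fingers and cover above 3 N and value of joint fastener between -0.17 and 0.17 rad and x of vial_short_mid in the frame of tray between -0.15 and 0.15 m and y of vial_short_mid in the frame of tray between -0.1 and 0.1 m and z of vial_short_mid in the frame of tray between 0.018 and 0.028 m and angle between vial_short_mid's own z axis and vertical below 0.15 rad and z of vial_tall_1_mid in the frame of sampler between 0.05 and 0.06 m and x of vial_tall_1_mid in the frame of sampler between -0.02 and -0.01 m and angle between each of vial_tall_1_mid, vial_tall_2_mid, vial_tall_3_mid's own z axis and vertical below 0.12 rad and z of vial_tall_2_mid in the frame of sampler between 0.05 and 0.06 m and x of vial_tall_2_mid in the frame of sampler between -0.02 and -0.01 m and z of vial_tall_3_mid in the frame of sampler between 0.05 and 0.06 m and x of vial_tall_3_mid in the frame of sampler between -0.02 and -0.01 m); the arm keeps its last pose, push and grip.
It fails at once if the beaker is pushed aside (over 30 mm) (distance of beaker from where it was at the start of the episode above 0.03 m).
It fails at once if the jar is pushed aside (over 30 mm) (distance of jar from where it was at the start of the episode above 0.03 m).
It fails at once if the pipette bulb is pushed aside (over 30 mm) (distance of bulb from where it was at the start of the episode above 0.03 m).
It also fails if it takes over 64 s, if anything falls off the work surface, if the arm or the gripper's body presses on something with over 40 N, if the wrist force passes 120 N, or if a joint passes its speed limit or range.

## Robot

A 7-joint arm with a two-finger parallel gripper is mounted at the origin on a cart in front of the work surface, level with it; the furniture and walls round the work are solid. World frame = base frame: x ahead of the robot, y to its left, z up, the work surface at z = 0. Lengths are in m, angles in rad, forces in N, time in s.
With the tool pointing down it reaches from about 0.4 to 0.875 m from the base axis. Payload 19.3 kg.
Tool frame: the origin (TCP) lies midway between the tips of the shut fingers; the grasp point (between the pads) lies 19 mm behind it; z points along the fingers, y is the direction in which the jaws open and shut (so a half turn about z gives the same grasp; the last joint's range is limited). The gripper opens to 85 mm and grips with 20 to 120 N. Pads are 22 mm wide; open, the fingers measure 114 mm over their backs; the gripper's body (76 mm by 85 mm) begins 54 mm behind the grasp point. The pads swing forward as they close: fully open they stand 13 mm farther back than shut.
Start: joints at [1.113, 0.521, -0.036, 1.599, 0.021, 1.021, -0.113], TCP at [0.236, -0.579, 0.198] pointing down, gripper open.
Joint ranges: [-2.91, 2.91], [-0.3, 2.13], [-1.5, 1.42], [0.17, 2.43], [-1.26, 4.41], [0.16, 1.93], [-2.52, 2.52]. Speed limits (rad/s): [1.89, 1.89, 2.39, 2.39, 3.01, 3.01, 3.01].

## Interface

Orientations are given as [roll, pitch, yaw] about the fixed x, y, z axes, in that order (R = Rz(yaw) Ry(pitch) Rx(roll)).
In Python, from workcell import bot, eyes gives the robot as it stands. The module is installed in compiled form; this text tells all that it offers.
- The arm moves only by the shell command python3 -m jog 'ROWS' [FORCE]. ROWS is JSON, a list of rows, each an object with "delta_pos": the shift along the world's x, y, z in mm, a list of three; "spin": the turn about the world's z in rad; "claw": the closure, from 0 (fully open) to 1 (shut). In form: [{"delta_pos": [tx, ty, tz], "spin": spin, "claw": claw}, ...]. A call has 1 to 8 rows; each row is the pose to reach, as a shift and turn from the pose measured when the call began; what a row does not reach only later rows make up. A row lasts 1/10 s, in which the tool goes at most 50 mm and 8.59 degrees, less where a joint would pass 70% of its speed; a pose out of reach is approached as far as the arm can. A call with a gripper value outside its range is refused whole. The fingers move at their own pace and stop on an object; FORCE is the grip in N (left out, the last holds). Time passes only in rows, so rows that repeat a pose let the fingers close. It gives the time, the measured TCP pose, the force and the opening at its end, in the units of the state.
- bot.observe(): the state, without advancing time (a new reading comes with each control period).
- eyes.grab_frame(name): name is "side" or "top"; returns the picture (384x512x3 uint8, blue, green, red); there is no depth.
- eyes.camera_params(name): a dict with "fx", "fy", "cx", "cy" (pixels), "k1" (the pictures are not rectified: a ray, as slopes to the right and down, at radius r is drawn at 1 + k1 r^2 times it, then the intrinsics apply), "origin" and "attitude" of the camera in the world. Camera axes: x right, y up, looking along -z (the intrinsics and any distortion apply to the point x, -y, -z); pixel columns grow to the right and rows downward; lengths in m; the calibration is good to about 2 mm. A picture is of the moment at which its call begins. camera_params takes no time and is no camera call.
- bot.job_done(): hands the job in, once; it reports no verdict.
The state is a dict: "clock": time; "qpos": joint angles; "qd": joint speeds; "joint_efforts": joint torques, N m; "position": TCP position; "tool_rot": TCP orientation; "force": force on the tool from outside, world axes, zero at the start; "moment": the same for the moment, N m; "grip_width": finger opening in m.
Only numpy, scipy, OpenCV 4.12 (cv2) and the standard library are available. Lean on these libraries where they do the work, as an engineer would, in place of code of your own. Each camera call takes 0.05 s, during which the arm holds its last target. There are 200 camera calls.

## Working session

There is one attempt and no reset: what is moved stays moved. The work goes in short steps, Python scripts to look and compute and a shell command to move; the robot and the scene stay as the last step left them, time stands still between calls to the robot, and variables do not carry over. Pictures are saved under pics/ and viewed, about 8 in all and at most 12, crops included, and the job is handed in when it is done.

```bash
mkdir -p pics
python3 - <<'E'
from workcell import bot, eyes
import cv2
for n in("side","top"):
    cv2.imwrite(f"pics/{n}0.png",eyes.grab_frame(n)); print(n,eyes.camera_params(n))
print(bot.observe())
E
```

```text
side {'fx': 495.4593310888388, 'fy': 495.4593310888388, 'cx': 255.6064717561216, 'cy': 194.27745099892232, 'k1': 0.03041084423868382, 'origin': array([ 0.48334108, -0.97865554,  0.82651314]), 'attitude': array([ 0.92298665, -0.02124525, -0.11824479])}
top {'fx': 377.26497308958653, 'fy': 377.26497308958653, 'cx': 248.57911842802235, 'cy': 187.01297265934795, 'k1': 0.012722368893989925, 'origin': array([0.45630835, 0.03130354, 1.18595223]), 'attitude': array([ 0.14031378, -0.01826651, -1.59546993])}
{'clock': 0.1, 'qpos': array([ 1.11278705,  0.52193917, -0.0363263 ,  1.59994653,  0.02120866,
        1.02107224, -0.11280933]), 'qd': array([ 1.51285349e-04, -2.29784934e-03, -8.88421285e-04, -2.09876887e-03,
       -1.39076797e-03,  1.39509433e-05, -6.49057854e-04]), 'joint_efforts': array([ 5.63136680e-03, -9.28486204e+01,  1.98511675e+00, -3.70531619e+01,
        1.82819297e-02,  5.35369836e-03,  9.15657506e-05]), 'position': array([ 0.23619287, -0.57830225,  0.1975944 ]), 'tool_rot': array([-3.14061549e+00,  7.52828141e-05,  3.87792474e-01]), 'force': array([-0.30454868, -0.06229666, -0.54817124]), 'moment': array([-0.02123482, -0.00373237, -0.00279079]), 'grip_width': 0.08511251423236448}
```

View pics/side0.png

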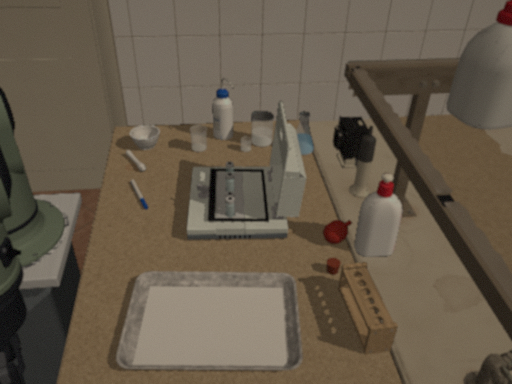

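View pics/top0.png

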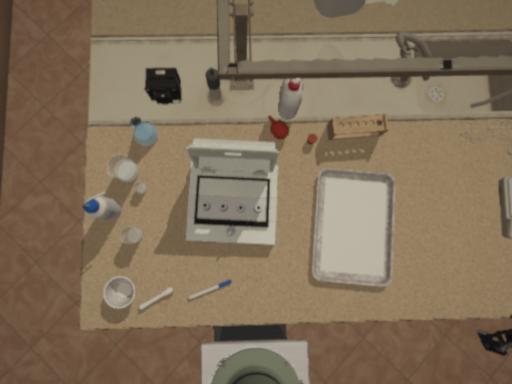

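Side view: sampler around (240,195), cover upright at (290,165), tray at (212,320). Top view: vials in row at about (207..258, 207), fastener at (231,231), tray centre (354,228). Next, crops to identify the short vial and the bar.

```bash
cat > h.py <<'E'
import numpy as np, cv2
from scipy.spatial.transform import Rotation as R
from workcell import bot, eyes
def P(n):
    p=eyes.camera_params(n); K=np.array([[p['fx'],0,p['cx']],[0,p['fy'],p['cy']],[0,0,1]])
    A=R.from_euler('xyz',p['attitude']).as_matrix()@np.diag([1,-1,-1]) # cv cam -> world
    return K,np.array([p['k1'],0,0,0.]),A,np.array(p['origin'])
def ray(n,u,v):
    K,d,A,o=P(n); q=cv2.undistortPoints(np.array([[[u,v]]],float),K,d)[0,0]
    r=A@[q[0],q[1],1]; return o,r/np.linalg.norm(r)
def onz(n,u,v,z):
    o,r=ray(n,u,v); return o+r*(z-o[2])/r[2]
def two(a,b): # a=(u,v) side, b=(u,v) top
    o1,r1=ray('side',*a); o2,r2=ray('top',*b)
    s=np.linalg.lstsq(np.c_[r1,-r2],o2-o1,rcond=None)[0]
    p,q=o1+s[0]*r1,o2+s[1]*r2; return (p+q)/2,np.linalg.norm(p-q)
def proj(n,p):
    K,d,A,o=P(n); return cv2.projectPoints(np.atleast_2d(A.T@(np.asarray(p,float)-o)),np.zeros(3),np.zeros(3),K,d)[0].ravel()
def crop(img,x,y,w,h,s):
    return cv2.resize(img[y:y+h,x:x+w],None,fx=s,fy=s,interpolation=cv2.INTER_CUBIC)
E
python3 - <<'E'
from h import *
a=crop(cv2.imread('pics/side0.png'),180,100,133,145,4)
b=crop(cv2.imread('pics/top0.png'),180,130,110,120,5)
cv2.imwrite('pics/a.png',a);cv2.imwrite('pics/b.png',b)
E
```

```text
(no output)
```

View pics/a.png

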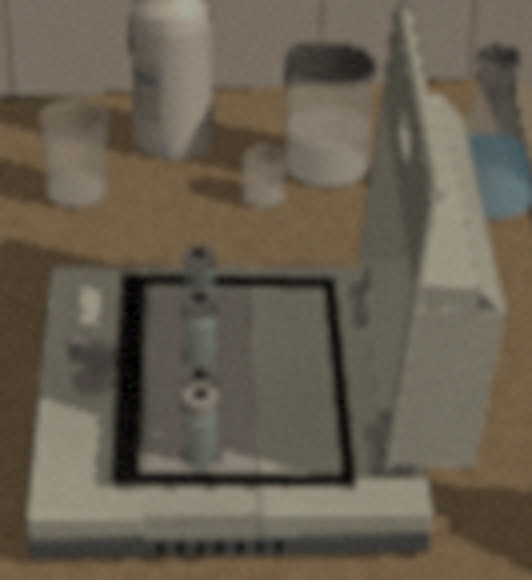

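View pics/b.png

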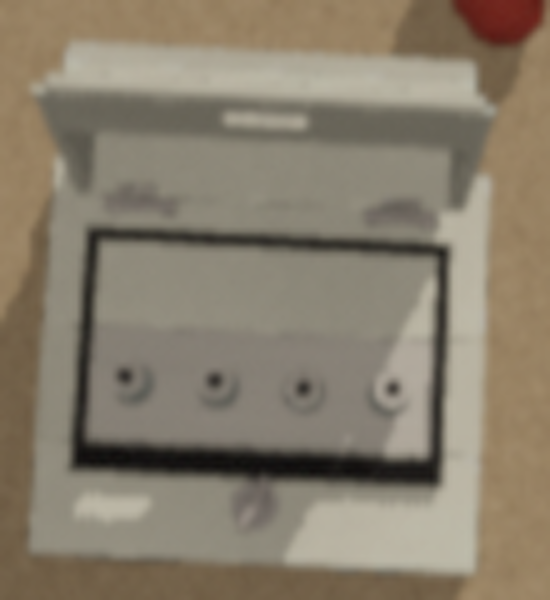

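Side crop: cap holes at (200,253), (200,298), (200,374), (200,395). The third is lower than the even spacing, so it is probably the short vial. Top crop: holes at (125,377), (214,381), (304,388), (393,388), and the bar is at (255,505), slanted. I'll check by triangulation.

Run:
```python
from h import *
S=cv2.imread('pics/side0.png');T=cv2.imread('pics/top0.png')
def dark(img,u,v,r=2.5):
    g=cv2.cvtColor(img,cv2.COLOR_BGR2GRAY).astype(float)
    yy,xx=np.mgrid[int(v-4):int(v+5),int(u-4):int(u+5)]; w=g[yy,xx]; m=np.hypot(xx-u,yy-v)<=r
    w=np.where(m,np.clip(np.percentile(w[m],60)-w,0,None),0); return (w*xx).sum()/w.sum(),(w*yy).sum()/w.sum()
c=lambda x,y,ox,oy,s:(ox+(x+.5)/s-.5,oy+(y+.5)/s-.5)
ss=[c(x,y,180,100,4) for x,y in((200,253),(200,298),(201,374),(200,395))]
tt=[c(x,y,180,130,5) for x,y in((125,377),(214,381),(304,388),(393,388))]
tt=[dark(T,*t) for t in tt]
print(np.round(tt,1))
for s,t in zip(ss,tt):
    p,e=two(s,t); print(np.round(s,1),p.round(4),round(e,4),'z.088',onz('top',*t,.088).round(4),'z.064',onz('top',*t,.064).round(4))
# base outline corners in top crop (front-left, front-right) & gasket corners
for nm,q,z in(('FL',(30,553),.04),('FR',(475,573),.04),('gasFL',(72,467),.05),('gasFR',(438,482),.05),('gasBL',(90,230),.05),('gasBR',(447,246),.05),('BR',(490,178),.04),('bar',(256,503),.072),('barA',(266,483),.072),('barB',(243,526),.072),('slotL',(224,120),.24),('slotR',(307,122),.24)):
    print(nm,onz('top',*c(*q,180,130,5),z).round(4))
# tray
g=cv2.cvtColor(T,cv2.COLOR_BGR2HSV)
for nm,q in(('TL',(320,171)),('TR',(394,174)),('BL',(313,282)),('BR',(391,287))): print(nm,onz('top',*q,.02).round(3))
for nm,s,t in(('beaker?',(194,150),None),):pass
p,e=two((333,231),(280,130));print('bulb',p,e)
```

```text
[[204.5 204.8]
 [222.5 205.7]
 [240.2 207.2]
 [258.1 207.2]]
[229.6 162.9] [0.5614 0.1373 0.0859] 0.0005 z.088 [0.5614 0.1371 0.088 ] z.064 [0.5637 0.1394 0.064 ]
[229.6 174.1] [0.5575 0.085  0.0854] 0.0007 z.088 [0.5576 0.0849 0.088 ] z.064 [0.5598 0.0861 0.064 ]
[229.9 193.1] [0.5539 0.0334 0.0622] 0.0007 z.088 [0.5521 0.0333 0.088 ] z.064 [0.5542 0.0334 0.064 ]
[229.6 198.4] [ 0.55   -0.0189  0.0858] 0.0017 z.088 [ 0.5507 -0.0189  0.088 ] z.064 [ 0.5527 -0.0199  0.064 ]
FL [0.4608 0.1991 0.04  ]
FR [ 0.4423 -0.0676  0.04  ]
gasFL [0.5111 0.1726 0.05  ]
gasFR [ 0.4969 -0.0463  0.05  ]
gasBL [0.6547 0.161  0.05  ]
gasBR [ 0.6402 -0.0564  0.05  ]
BR [ 0.6839 -0.0852  0.04  ]
bar [0.4864 0.0624 0.072 ]
barA [0.498  0.0563 0.072 ]
barB [0.4732 0.0702 0.072 ]
slotL [0.6772 0.0705 0.24  ]
slotR [0.6753 0.028  0.24  ]
TL [ 0.666 -0.22   0.02 ]
TR [ 0.652 -0.454  0.02 ]
BL [ 0.326 -0.181  0.02 ]
BR [ 0.306 -0.417  0.02 ]
bulb [ 0.79738032 -0.09773135  0.0288355 ] 0.003945274955548295
```

The short vial is second from the right, with its top at z = 0.062 (given: 0.064), at about (0.554, 0.033). The sampler yaw is about -0.073, with its origin near (0.571, 0.058). The bar is at (0.486, 0.063), at about 1.1 rad. Now moving over the vial.

```bash
python3 -m jog '[{"delta_pos":[160,300,0],"spin":0.6,"claw":0.5},{"delta_pos":[160,300,0],"spin":0.6,"claw":0.5},{"delta_pos":[160,300,0],"spin":0.6,"claw":0.5},{"delta_pos":[160,300,0],"spin":0.6,"claw":0.5},{"delta_pos":[160,300,0],"spin":0.6,"claw":0.5},{"delta_pos":[160,300,0],"spin":0.6,"claw":0.5},{"delta_pos":[160,300,0],"spin":0.6,"claw":0.5},{"delta_pos":[160,300,0],"spin":0.6,"claw":0.5}]' 25
python3 - <<'E'
from h import *
print('rail',two((440,198),(447,65)))
E
```

```text
clock: 0.9
position: [0.3986, -0.2736, 0.1977]
tool_rot: [-3.141, -0.001, 0.994]
force: [-0.2, -0.4, 0.2]
grip_width: 0.0428
rail (array([ 0.83216875, -0.43741485,  0.38904002]), np.float64(0.006063242713995337))
```

```bash
python3 -m jog '[{"delta_pos":[155,307,0],"spin":0.504,"claw":0.5},{"delta_pos":[155,307,0],"spin":0.504,"claw":0.5},{"delta_pos":[155,307,0],"spin":0.504,"claw":0.5},{"delta_pos":[155,307,0],"spin":0.504,"claw":0.5},{"delta_pos":[155,307,0],"spin":0.504,"claw":0.5},{"delta_pos":[155,307,0],"spin":0.504,"claw":0.5},{"delta_pos":[155,307,0],"spin":0.504,"claw":0.5},{"delta_pos":[155,307,0],"spin":0.504,"claw":0.5}]'
```

```text
clock: 1.7
position: [0.5551, 0.0401, 0.1975]
tool_rot: [-3.141, -0.005, 1.506]
force: [-0.6, -0.8, -2.0]
grip_width: 0.0424
```

```bash
python3 -m jog '[{"delta_pos":[-1,-7,0],"spin":-0.008,"claw":0.5},{"delta_pos":[-1,-7,-40],"spin":-0.008,"claw":0.5},{"delta_pos":[-1,-7,-80],"spin":-0.008,"claw":0.5},{"delta_pos":[-1,-7,-110],"spin":-0.008,"claw":0.5},{"delta_pos":[-1,-7,-110],"spin":-0.008,"claw":0.5},{"delta_pos":[-1,-7,-110],"spin":-0.008,"claw":0.5}]'
python3 - <<'E'
from h import *
o=bot.observe();print(o['position'],o['tool_rot'])
a=crop(eyes.grab_frame('side'),180,120,120,100,5)
cv2.imwrite('pics/c.png',a)
E
```

```text
clock: 2.3
position: [0.5541, 0.0322, 0.0881]
tool_rot: [-3.141, -0.005, 1.496]
force: [0.1, 0.4, 0.4]
grip_width: 0.043
[0.5541094  0.0322171  0.08813294] [-3.14056804 -0.00452374  1.49642415]
```

View pics/c.png

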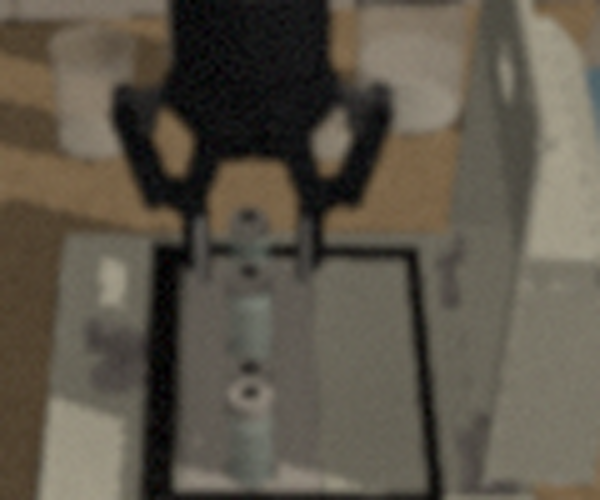

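The fingers straddle the vial row, centred at (253,245) over vials at x≈250. Descending and gripping.

```bash
python3 -m jog '[{"delta_pos":[0,1,-30],"spin":0,"claw":0.5},{"delta_pos":[0,1,-43],"spin":0,"claw":0.5},{"delta_pos":[0,1,-43],"spin":0,"claw":0.5},{"delta_pos":[0,1,-43],"spin":0,"claw":0.9},{"delta_pos":[0,1,-43],"spin":0,"claw":0.9},{"delta_pos":[0,1,-43],"spin":0,"claw":0.9},{"delta_pos":[0,1,-43],"spin":0,"claw":0.9},{"delta_pos":[0,1,-43],"spin":0,"claw":0.9}]' 25
```

```text
clock: 3.15
position: [0.5549, 0.0334, 0.0462]
tool_rot: [3.141, -0.005, 1.497]
force: [-0.1, 0.2, -0.2]
grip_width: 0.0084
```

The opening of 8.4 mm is exactly the commanded value, so nothing is held. I'll look.

Run:
```python
from h import *
s=eyes.grab_frame('side');t=eyes.grab_frame('top')
cv2.imwrite('pics/d.png',np.hstack([crop(s,195,120,90,110,4.4),crop(t,185,150,90,110,4.4)]))
```

```text
(no output)
```

View pics/d.png

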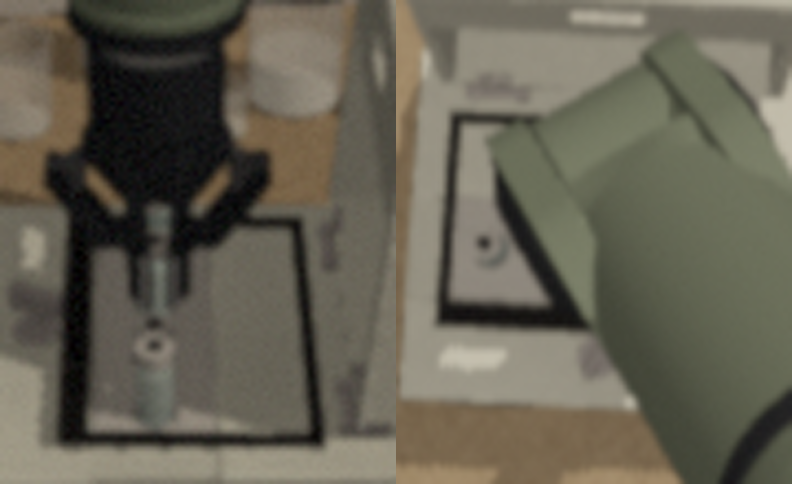

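Run:
```python
from h import *
o=bot.observe();p=o['position'];print(p,o['grip_width'],o['force'],o['clock'])
for d in((0,0,0),(0,0,.019),(0,.05,0)): 
    q=proj('side',p+d);print(d,q,(q-[195,120])*4.4)
for w in((.5542,.0334,.064),(.5542,.0334,.03),(.5596,.086,.088),(.5596,.086,.04)): q=proj('side',w);print(w,q,(q-[195,120])*4.4)
```

```text
[0.55478769 0.03348087 0.04603236] 0.008651769645672745 [-0.20551659  0.91657324 -0.04704252] 3.25
(0, 0, 0) [230.40442031 198.08115235] [155.77944937 343.55707036]
(0, 0, 0.019) [230.33428216 192.19153043] [155.47084151 317.64273388]
(0, 0.05, 0) [228.94254505 186.66494322] [149.34719823 293.32575016]
(0.5542, 0.0334, 0.064) [230.11120214 192.54559802] [154.4892894  319.20063128]
(0.5542, 0.0334, 0.03) [230.23916203 203.00124972] [155.05231292 365.20549876]
(0.5596, 0.086, 0.088) [230.52720258 173.04968387] [156.31969136 233.41860903]
(0.5596, 0.086, 0.04) [230.69538126 187.83537454] [157.05967752 298.47564798]
```

Run:
```python
from h import *
s=cv2.GaussianBlur(eyes.grab_frame('side'),(3,3),0);s0=cv2.GaussianBlur(cv2.imread('pics/side0.png'),(3,3),0)
d=np.abs(s.astype(int)-s0).max(2)
for r in range(176,212): print(r,' '.join(f'{v:3d}' for v in d[r,214:248]))
```

```text
176   4  10  18  26  31  30  29  33  44  57  67  68  66  61  44  20   3   1  14  35  57  72  76  70  57  40  30  28  30  28  20   9   1   7
177   1   1   4   7   9   7   7  11  22  40  56  61  56  49  37  17   2   1  12  30  49  65  69  60  41  21   9   6   6   5   2   3   6   7
178   3   4   3   3   4   5   4   2   7  25  46  52  45  36  28  15   3   2  12  25  39  56  64  51  28   8   2   5   5   6   6   6   7   7
179   3   4   4   5   6   7   6   4   2  18  40  48  39  30  24  13   3   3  13  26  35  50  59  46  22   4   5   7   8   7   7   7   7   6
180   1   3   5   5   5   7   6   4   1  17  41  50  40  31  25  13   3   3  14  26  33  46  54  44  21   4   5   7   8   7   7   7   8   7
181   1   3   6   6   5   6   6   6   1  17  40  52  44  32  24  14   3   3  15  26  32  44  54  45  22   4   5   6   6   6   6   6   7   7
182   2   4   5   6   5   6   6   7   1  14  39  53  44  32  24  15   4   4  16  26  32  43  54  46  22   3   5   5   5   7   7   6   7   8
183   2   5   5   6   6   5   6   7   3  11  37  51  44  32  25  17   6   4  15  27  32  43  53  47  23   4   5   6   5 
[... 3239 characters left out ...]

207   4   5   6   5   5   7   7   7   7   6   6   6   5   5   5   6   8   8   6   6   7   6   5   5   5   6   5   6   6   7   8   7   6   6
208   3   5   6   5   5   6   5   5   6   6   4   4   4   5   5   6   7   7   6   5   5   5   5   6   7   6   6   5   6   6   7   6   5   6
209   2   4   5   6   7   6   6   4   6   6   6   4   4   6   6   6   6   6   7   6   6   6   6   7   7   7   7   6   6   6   7   7   6   6
210   4   5   5   6   7   7   7   6   7   7   6   5   5   5   5   6   6   7   7   7   7   7   6   6   6   6   6   6   6   6   6   7   7   7
211   3   4   5   5   5   5   6   6   6   6   5   5   6   6   5   5   6   8   7   7   7   6   6   6   6   6   7   6   5   6   6   7   7   7
```

The fingers end in the image at row 189, where 198 is expected. So the tips are about 29 mm higher than reported, or farther in y. Reopening and probing downward gently, watching the force.

```bash
python3 -m jog '[{"delta_pos":[0,0,0],"spin":0,"claw":0.5},{"delta_pos":[0,0,0],"spin":0,"claw":0.5},{"delta_pos":[0,0,0],"spin":0,"claw":0.5},{"delta_pos":[0,0,-4],"spin":0,"claw":0.5},{"delta_pos":[0,0,-8],"spin":0,"claw":0.5},{"delta_pos":[0,0,-8],"spin":0,"claw":0.5}]'
python3 - <<'E'
from h import *
s=cv2.GaussianBlur(eyes.grab_frame('side'),(3,3),0);s0=cv2.GaussianBlur(cv2.imread('pics/side0.png'),(3,3),0)
t=eyes.grab_frame('top')
d=np.abs(s.astype(int)-s0).max(2)>20
print(bot.observe()['position'],bot.observe()['force'])
for r in range(170,206): print(r,''.join('#' if v else '.' for v in d[r,205:256]))
E
```

```text
clock: 3.9
position: [0.5543, 0.0335, 0.0373]
tool_rot: [-3.141, -0.005, 1.497]
force: [0.3, -0.8, -0.2]
grip_width: 0.0425
[0.55460782 0.03349007 0.03776636] [0.29990829 0.44449211 0.87496095]
170 .#####.......#####................####......#####..
171 .#####......#######..............################..
172 ..####.....########..............################..
173 ..####.....########..............################..
174 ...###.....########..............################..
175 ...###.....#######................###############..
176 ....#......#######................##############...
177 ...........#######................#############....
178 ...........#######................############.....
179 ...........#######................#######..........
180 ...........#######................#######..........
181 ...........#######.................#####...........
182 ...........#######.................#####...........
183 ............#####..................#####...........
184 ............######.................#####...........
185 ............#####..................#####...........
186 ......
[... 409 characters left out ...]
............................
194 ...................................................
195 ...................................................
196 ...................................................
197 ...................................................
198 ...................................................
199 ...................................................
200 ...................................................
201 ...................................................
202 ...................................................
203 ...................................................
204 ...................................................
205 ...................................................
```

No contact at a reading below the deck height, which supports a real height offset. Continuing.

```bash
python3 -m jog '[{"delta_pos":[0,0,-3],"spin":0,"claw":0.5},{"delta_pos":[0,0,-6],"spin":0,"claw":0.5},{"delta_pos":[0,0,-10],"spin":0,"claw":0.5},{"delta_pos":[0,0,-10],"spin":0,"claw":0.5}]'
python3 - <<'E'
from h import *
s=cv2.GaussianBlur(eyes.grab_frame('side'),(3,3),0);s0=cv2.GaussianBlur(cv2.imread('pics/side0.png'),(3,3),0)
d=np.abs(s.astype(int)-s0).max(2)>20
o=bot.observe();print(o['position'],o['force'])
for r in range(184,200): print(r,''.join('#' if v else '.' for v in d[r,205:256]))
E
```

```text
clock: 4.4
position: [0.5543, 0.0335, 0.0271]
tool_rot: [-3.141, -0.005, 1.497]
force: [0.5, 0.0, 0.3]
grip_width: 0.0427
[0.55442279 0.0335347  0.02742933] [-0.57203928 -0.55369145 -0.29392043]
184 ...........#######.................#####...........
185 ............#####..................#####...........
186 ............#####..................#####...........
187 ............#####..................#####...........
188 ............######.................#####...........
189 ............######.................#####...........
190 ............######.................#####...........
191 ............######.................#####...........
192 ............######.................#####...........
193 ..............###..................###.............
194 ...................................................
195 ...................................................
196 ...................................................
197 ...................................................
198 ...................................................
199 ...................................................
```

Confirmed: the true tip height is about 29 mm above the reading. Going 11 mm lower and gripping.

```bash
python3 -m jog '[{"delta_pos":[0,0,-6],"spin":0,"claw":0.5},{"delta_pos":[0,0,-11],"spin":0,"claw":0.5},{"delta_pos":[0,0,-11],"spin":0,"claw":0.5},{"delta_pos":[0,0,-11],"spin":0,"claw":0.9},{"delta_pos":[0,0,-11],"spin":0,"claw":0.9},{"delta_pos":[0,0,-11],"spin":0,"claw":0.9},{"delta_pos":[0,0,-11],"spin":0,"claw":0.9},{"delta_pos":[0,0,-11],"spin":0,"claw":0.9}]' 25
```

```text
clock: 5.25
position: [0.5545, 0.0335, 0.0165]
tool_rot: [-3.142, -0.005, 1.497]
force: [0.3, 0.1, -0.0]
grip_width: 0.0208
```

Vial held (opening 20.8 mm). Lifting and carrying to the tray.

```bash
python3 -m jog '[{"delta_pos":[0,0,30],"spin":0,"claw":0.9},{"delta_pos":[0,0,70],"spin":0,"claw":0.9},{"delta_pos":[0,0,110],"spin":0,"claw":0.9},{"delta_pos":[-6,-30,125],"spin":0,"claw":0.9},{"delta_pos":[-12,-75,125],"spin":0,"claw":0.9},{"delta_pos":[-20,-120,125],"spin":0,"claw":0.9},{"delta_pos":[-27,-165,125],"spin":0,"claw":0.9},{"delta_pos":[-34,-210,125],"spin":0,"claw":0.9}]'
python3 -m jog '[{"delta_pos":[-6,-40,0],"spin":0,"claw":0.9},{"delta_pos":[-12,-80,0],"spin":0,"claw":0.9},{"delta_pos":[-18,-105,0],"spin":0,"claw":0.9},{"delta_pos":[-18,-120,0],"spin":0,"claw":0.9},{"delta_pos":[-18,-120,0],"spin":0,"claw":0.9},{"delta_pos":[-18,-120,0],"spin":0,"claw":0.9}]'
python3 - <<'E'
from h import *
s=eyes.grab_frame('side');t=eyes.grab_frame('top')
cv2.imwrite('pics/e.png',np.hstack([crop(s,150,180,100,140,3.9),crop(t,280,140,100,140,3.9)]))
o=bot.observe();p=o['position']+[0,0,.029];print(o['position'],o['tool_rot'],o['grip_width'])
print((proj('side',p)-[150,180])*3.9,(proj('top',p)-[280,140])*3.9)
E
```

```text
clock: 6.05
position: [0.5199, -0.1783, 0.1418]
tool_rot: [3.141, -0.004, 1.497]
force: [0.9, 0.5, -0.5]
grip_width: 0.0205
clock: 6.65
position: [0.5024, -0.2972, 0.1417]
tool_rot: [3.141, -0.005, 1.498]
force: [0.7, 0.1, 0.4]
grip_width: 0.0205
[ 0.50250959 -0.29674237  0.14183338] [ 3.141164   -0.00498132  1.49876408] 0.020564251369350754
[256.35697149 286.28490227] [323.27356196 312.13285213]
```

View pics/e.png

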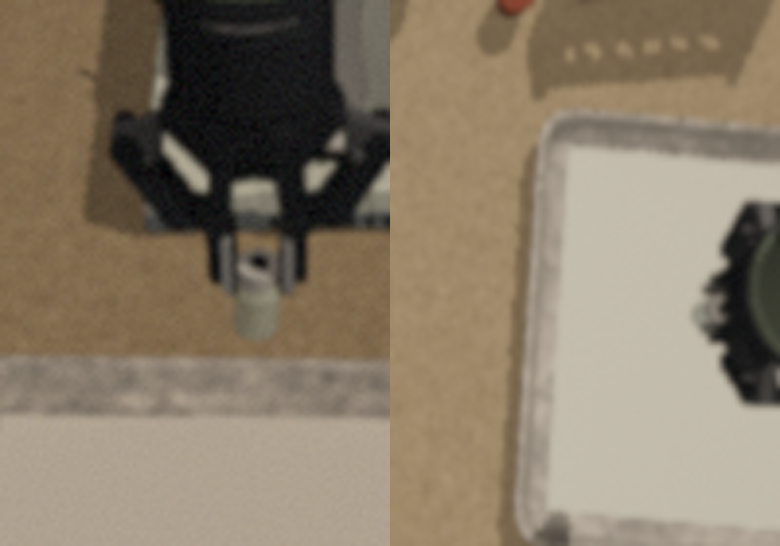

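The vial is held upright between the pads at (258,285), and the corrected TCP (with +29 mm) projects right there. It is over the tray floor. Lowering and releasing.

```bash
python3 -m jog '[{"delta_pos":[0,0,-45],"spin":0,"claw":0.9},{"delta_pos":[0,0,-90],"spin":0,"claw":0.9},{"delta_pos":[0,0,-120],"spin":0,"claw":0.9},{"delta_pos":[0,0,-134],"spin":0,"claw":0.9},{"delta_pos":[0,0,-140],"spin":0,"claw":0.9},{"delta_pos":[0,0,-143],"spin":0,"claw":0.9},{"delta_pos":[0,0,-144],"spin":0,"claw":0.9},{"delta_pos":[0,0,-144],"spin":0,"claw":0.9}]'
```

```text
clock: 7.55
position: [0.5031, -0.2971, -0.0011]
tool_rot: [3.14, -0.004, 1.499]
force: [0.7, 0.2, -0.1]
grip_width: 0.0204
```

```bash
python3 -m jog '[{"delta_pos":[0,0,0],"spin":0,"claw":0.65},{"delta_pos":[0,0,0],"spin":0,"claw":0.55},{"delta_pos":[0,0,0],"spin":0,"claw":0.5},{"delta_pos":[0,0,0],"spin":0,"claw":0.5},{"delta_pos":[0,0,20],"spin":0,"claw":0.5},{"delta_pos":[0,0,60],"spin":0,"claw":0.5},{"delta_pos":[0,0,110],"spin":0,"claw":0.5},{"delta_pos":[0,0,145],"spin":0,"claw":0.5}]'
```

```text
clock: 8.35
position: [0.5036, -0.2971, 0.1468]
tool_rot: [3.138, -0.004, 1.499]
force: [-0.2, -1.0, -0.4]
grip_width: 0.0428
```

Run:
```python
from h import *
s=eyes.grab_frame('side');t=eyes.grab_frame('top')
def st(a): return cv2.normalize(a,None,0,255,cv2.NORM_MINMAX)
cv2.imwrite('pics/f.png',np.hstack([crop(s,195,270,40,40,9),st(crop(t,214,214,36,36,10))]))
```

```text
(no output)
```

View pics/f.png

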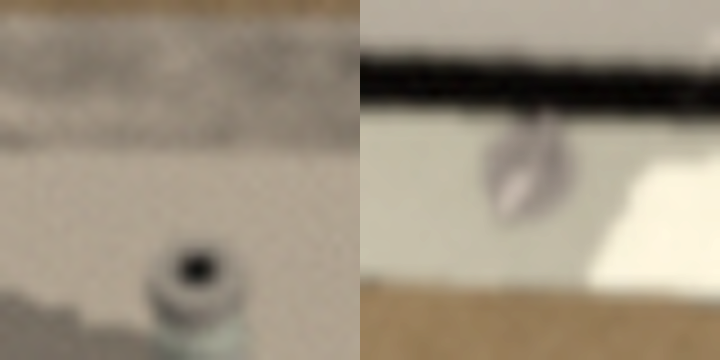

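The vial stands upright in the tray (cap (197,270), body below it). The bar runs from (545,115) to (505,210), about 1.1 rad.

Run:
```python
from h import *
c=lambda x,y:(214+(x+.5)/10-.5,214+(y+.5)/10-.5)
a=onz('top',*c(185,115),.072);b=onz('top',*c(145,210),.072)
print(a,b,(a+b)/2,np.linalg.norm(a-b),np.arctan2(a[0]-b[0],-(a-b)[1]))
q=onz('side',195+197/9-.4,270+270/9-.4,.044);print('short cap',q)
print(bot.observe()['position'],bot.observe()['tool_rot'])
```

```text
[0.50137262 0.05841784 0.072     ] [0.47398034 0.07062351 0.072     ] [0.48767648 0.06452068 0.072     ] 0.029988587105543526 1.1516176416613355
short cap [ 0.50052333 -0.29941086  0.044     ]
[ 0.50527092 -0.29810307  0.14875269] [ 3.13338802e+00 -1.22609658e-03  1.49835530e+00]
```

```bash
python3 -m jog '[{"delta_pos":[-2,45,0],"spin":0.15,"claw":0.5},{"delta_pos":[-4,90,0],"spin":0.3,"claw":0.5},{"delta_pos":[-7,135,0],"spin":0.45,"claw":0.5},{"delta_pos":[-9,180,0],"spin":0.6,"claw":0.5},{"delta_pos":[-11,225,0],"spin":0.75,"claw":0.5},{"delta_pos":[-13,270,0],"spin":0.9,"claw":0.5},{"delta_pos":[-16,310,0],"spin":1.05,"claw":0.5},{"delta_pos":[-18,345,0],"spin":1.17,"claw":0.5}]'
python3 -m jog '[{"delta_pos":[0,14,0],"spin":0,"claw":0.5},{"delta_pos":[0,14,0],"spin":0,"claw":0.5},{"delta_pos":[0,14,0],"spin":0,"claw":0.5}]'
python3 -c "
from h import *
o=bot.observe();print(o['position'],o['tool_rot'],o['qpos'])"
```

```text
clock: 9.25
position: [0.4866, 0.0489, 0.1486]
tool_rot: [3.133, -0.001, 2.675]
force: [1.0, -0.6, -0.1]
grip_width: 0.0427
clock: 9.55
position: [0.4865, 0.0625, 0.1483]
tool_rot: [3.134, -0.002, 2.675]
force: [0.2, 0.5, 0.4]
grip_width: 0.0427
[0.48649349 0.06248058 0.14828428] [ 3.13387319e+00 -1.76585613e-03  2.67512869e+00] [ 0.36891324  0.4767606  -0.80171343  1.97082915  0.43718092  0.87008188
  0.43949488]
```

```bash
python3 -m jog '[{"delta_pos":[0,2,-40],"spin":0,"claw":0.5},{"delta_pos":[0,2,-80],"spin":0,"claw":0.5},{"delta_pos":[0,2,-110],"spin":0,"claw":0.5},{"delta_pos":[0,2,-120],"spin":0,"claw":0.5},{"delta_pos":[0,2,-120],"spin":0,"claw":0.5},{"delta_pos":[0,2,-120],"spin":0,"claw":0.95},{"delta_pos":[0,2,-120],"spin":0,"claw":0.95},{"delta_pos":[0,2,-120],"spin":0,"claw":0.95}]' 25
python3 -m jog '[{"delta_pos":[0,0,0],"spin":0,"claw":0.95},{"delta_pos":[0,0,0],"spin":0,"claw":0.95}]'
```

```text
clock: 10.35
position: [0.4867, 0.0621, 0.0295]
tool_rot: [3.137, 0.0, 2.673]
force: [-7.4, -7.8, 16.8]
grip_width: 0.0071
clock: 10.55
position: [0.4865, 0.0618, 0.0299]
tool_rot: [3.137, 0.0, 2.673]
force: [-2.9, -0.4, -4.5]
grip_width: 0.0071
```

The bar is gripped (7.1 mm). Turning it in line.

```bash
python3 -m jog '[{"delta_pos":[0,1,0],"spin":-0.14,"claw":0.95},{"delta_pos":[0,1,0],"spin":-0.28,"claw":0.95},{"delta_pos":[0,1,0],"spin":-0.42,"claw":0.95},{"delta_pos":[0,1,0],"spin":-0.56,"claw":0.95},{"delta_pos":[0,1,0],"spin":-0.7,"claw":0.95},{"delta_pos":[0,1,0],"spin":-0.84,"claw":0.95},{"delta_pos":[0,1,0],"spin":-0.98,"claw":0.95},{"delta_pos":[0,1,0],"spin":-1.1,"claw":0.95}]'
python3 -m jog '[{"delta_pos":[0,0,0],"spin":-0.04,"claw":0.95},{"delta_pos":[0,0,0],"spin":-0.075,"claw":0.95},{"delta_pos":[0,0,0],"spin":-0.075,"claw":0.95},{"delta_pos":[0,0,0],"spin":-0.075,"claw":0.95}]'
python3 -c "
from h import *
o=bot.observe();print(o['position'],o['tool_rot'],o['force'],o['moment'])"
```

```text
clock: 11.35
position: [0.4842, 0.0603, 0.0299]
tool_rot: [3.141, 0.004, 1.566]
force: [-13.4, -12.4, 3.4]
grip_width: 0.0068
clock: 11.75
position: [0.4837, 0.0601, 0.0299]
tool_rot: [-3.141, 0.005, 1.492]
force: [-5.4, -1.8, -5.7]
grip_width: 0.0068
[0.4837085  0.06005992 0.02993618] [-3.14106225  0.00450351  1.49215383] [-5.3779492  -1.77374464 -5.65791929] [-0.44388321  1.15509423 -0.09233733]
```

```bash
python3 -m jog '[{"delta_pos":[0,0,0],"spin":0,"claw":0.6},{"delta_pos":[0,0,0],"spin":0,"claw":0.6},{"delta_pos":[0,0,0],"spin":0,"claw":0.6},{"delta_pos":[0,0,20],"spin":0,"claw":0.6},{"delta_pos":[0,0,60],"spin":0,"claw":0.6},{"delta_pos":[0,0,110],"spin":0,"claw":0.6},{"delta_pos":[0,0,160],"spin":0,"claw":0.9},{"delta_pos":[0,0,210],"spin":0,"claw":1}]'
python3 -m jog '[{"delta_pos":[10,45,40],"spin":0,"claw":1},{"delta_pos":[30,70,50],"spin":0,"claw":1},{"delta_pos":[50,110,50],"spin":0,"claw":1},{"delta_pos":[70,150,50],"spin":0,"claw":1},{"delta_pos":[90,180,50],"spin":0,"claw":1},{"delta_pos":[100,190,50],"spin":0,"claw":1},{"delta_pos":[100,190,50],"spin":0,"claw":1}]'
python3 - <<'E'
from h import *
s=eyes.grab_frame('side');t=eyes.grab_frame('top')
o=bot.observe();print(o['position'],o['tool_rot'],o['force'])
cv2.imwrite('pics/g_s.png',s);cv2.imwrite('pics/g_t.png',t)
cv2.imwrite('pics/g.png',np.hstack([crop(s,170,70,140,175,3),crop(t,180,130,120,175,3)]))
E
```

```text
clock: 12.55
position: [0.4836, 0.0603, 0.2424]
tool_rot: [3.141, 0.004, 1.493]
force: [1.7, -1.0, -0.7]
grip_width: 0.006
clock: 13.25
position: [0.5839, 0.2522, 0.2918]
tool_rot: [-3.141, 0.003, 1.495]
force: [-1.1, 0.4, -0.1]
grip_width: 0.0001
[0.58337493 0.25006702 0.29229204] [3.14144886 0.00406975 1.49304169] [-0.03723877 -1.01088146  0.07316667]
```

View pics/g.png

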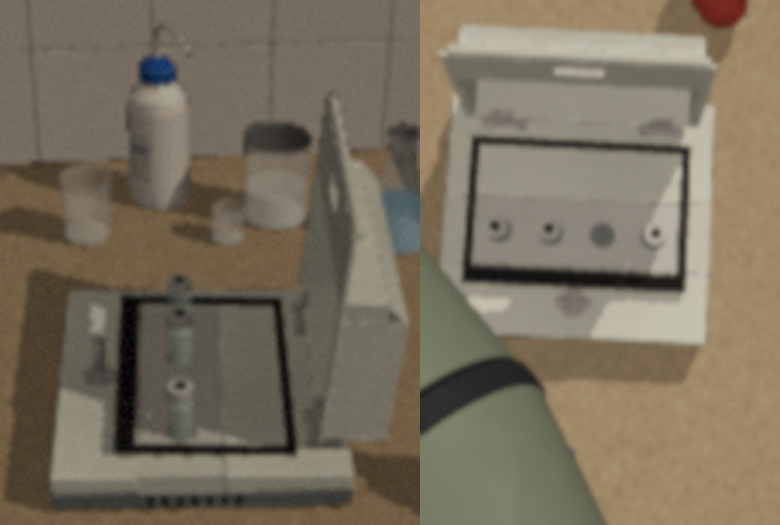

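The bar now lies along the slot direction (top crop (555–592,300)). The short vial's well is empty and the other three are in place. Next I measure the cover slot and check where the gripper is.

Run:
```python
from h import *
p,e=two((170+333/3,70+190/3),(180+160/3,130+72/3));print('slot',p,e)
H=np.array([.6654,.0512,.044]);x=np.array([.9973,-.0729,0]);d=p-H
print('radial',d@x,d[2],np.hypot(d@x,d[2]),'angle',np.arctan2(d[2],-(d@x)))
# lip ends: near corner side (333,97)
q=bot.observe()['position']
print(proj('side',q+[0,0,.029]),proj('top',q+[0,0,.029]))
t=cv2.imread('pics/g_t.png')
c=lambda X,Y:(180+(X-420)/3,130+Y/3)
a=onz('top',*c(557,300),.072);b=onz('top',*c(590,301),.072);print('bar',a,b,np.arctan2(a[0]-b[0],-(a-b)[1])+.073)
```

```text
slot [0.67976921 0.04796297 0.22332589] 0.0003290248579973045
radial 0.01456639150628454 0.1793258949511754 0.1799165260935036 angle 1.6518469802909768
[233.86275673  62.51482897] [145.33737383 186.97116457]
bar [0.4873802  0.07737806 0.072     ] [0.48562543 0.04517577 0.072     ] 3.160154412223453
```

The slot is at radius 179.9 mm (given: 180), so the cover stands at about 1.63, and the bar is within 0.02 rad of the slot. Next I go behind the flange with shut fingers, jaws along y.

```bash
python3 -m jog '[{"delta_pos":[20,0,10],"spin":-0.14,"claw":1},{"delta_pos":[45,0,10],"spin":-0.28,"claw":1},{"delta_pos":[70,-10,10],"spin":-0.42,"claw":1},{"delta_pos":[90,-20,10],"spin":-0.56,"claw":1},{"delta_pos":[110,-40,10],"spin":-0.7,"claw":1},{"delta_pos":[125,-60,10],"spin":-0.84,"claw":1},{"delta_pos":[131,-80,10],"spin":-0.98,"claw":1},{"delta_pos":[131,-90,10],"spin":-1.1,"claw":1}]'
python3 -c "
from h import *
o=bot.observe();print(o['position'],o['tool_rot'],o['force'],o['qpos'])"
```

```text
clock: 14.15
position: [0.715, 0.1565, 0.3025]
tool_rot: [3.14, 0.004, 0.384]
force: [0.6, -0.5, -0.1]
grip_width: -0.0001
[0.71495412 0.15648969 0.30251853] [3.14042597 0.00405285 0.38413677] [ 0.57116728 -0.49055274 -0.08940098] [-0.18272831  0.64944774 -0.22172664  1.11070546  0.13667391  1.3989821
 -1.57108383]
```

```bash
python3 -m jog '[{"delta_pos":[0,-20,0],"spin":-0.14,"claw":1},{"delta_pos":[0,-40,0],"spin":-0.28,"claw":1},{"delta_pos":[0,-63,0],"spin":-0.42,"claw":1},{"delta_pos":[0,-63,-10],"spin":-0.457,"claw":1},{"delta_pos":[0,-63,-40],"spin":-0.457,"claw":1},{"delta_pos":[0,-63,-75],"spin":-0.457,"claw":1},{"delta_pos":[0,-63,-95],"spin":-0.457,"claw":1},{"delta_pos":[0,-63,-95],"spin":-0.457,"claw":1}]'
python3 - <<'E'
from h import *
s=eyes.grab_frame('side');t=eyes.grab_frame('top')
o=bot.observe();print(o['position'],o['tool_rot'],o['force'],o['qpos'])
cv2.imwrite('pics/h.png',np.hstack([crop(s,200,30,140,160,2.8),crop(t,160,60,140,160,2.8)]))
E
```

```text
clock: 14.95
position: [0.7133, 0.0921, 0.2052]
tool_rot: [3.139, 0.008, -0.074]
force: [0.2, -0.3, 0.1]
grip_width: -0.0001
[0.71513583 0.09278568 0.20883318] [ 3.14063536e+00  3.06809079e-03 -7.37216887e-02] [-0.76376426 -0.04007596  0.42529279] [-0.14211765  0.67877349 -0.12294292  1.28660782  0.08318765  1.18434507
 -1.91418021]
```

View pics/h.png

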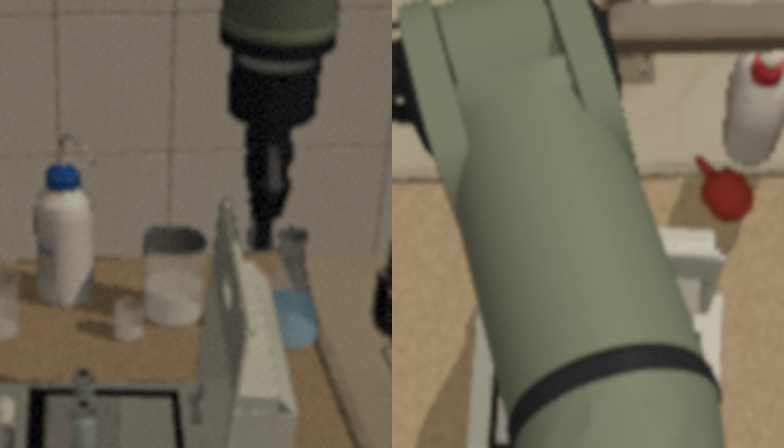

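The tips are seen at (262,248), behind the cover's upright edge (228,205). Checking the numbers.

Run:
```python
from h import *
o=bot.observe();p=o['position']
for dz in(0,.029):
    q=proj('side',p+[0,0,dz]);print(dz,q,(q-[200,30])*2.8)
H=np.array([.6654,.0512,.044]);x=np.array([.9973,-.0729,0]);y=np.array([.0729,.9973,0])
for yy in(-.108,.045,.108):
    q=proj('side',H+x*.0125+y*yy+[0,0,.213]);print('lip',yy,(q-[200,30])*2.8)
```

```text
0 [291.7233178  128.78573604] [256.82528983 276.60006093]
0.029 [292.49430992 118.49314296] [258.98406777 247.7808003 ]
lip -0.108 [237.77340607 320.13957185]
lip 0.045 [221.64987885 228.43512385]
lip 0.108 [215.91424827 195.77321513]
```

The tip bias agrees here too. Pulling the cover forward along the arc.

```bash
python3 -m jog '[{"delta_pos":[-15,1,0],"spin":0,"claw":1},{"delta_pos":[-35,3,0],"spin":0,"claw":1},{"delta_pos":[-55,4,-2],"spin":0,"claw":1},{"delta_pos":[-80,6,-6],"spin":0,"claw":1},{"delta_pos":[-102,7,-11],"spin":0,"claw":1},{"delta_pos":[-122,9,-20],"spin":0,"claw":1},{"delta_pos":[-140,10,-31],"spin":0,"claw":1},{"delta_pos":[-153,11,-40],"spin":0,"claw":1}]'
python3 - <<'E'
from h import *
s=eyes.grab_frame('side')
o=bot.observe();print(o['position'],o['tool_rot'],o['force'])
cv2.imwrite('pics/i.png',crop(s,170,50,150,180,3))
E
```

```text
clock: 15.85
position: [0.5621, 0.1038, 0.1706]
tool_rot: [3.142, 0.0, -0.074]
force: [0.9, -0.6, 0.4]
grip_width: 0.0001
[0.56010352 0.10389143 0.16930709] [ 3.14088891e+00  2.55333407e-03 -7.34352300e-02] [ 1.01116958  1.13669967 -0.5337818 ]
```

View pics/i.png

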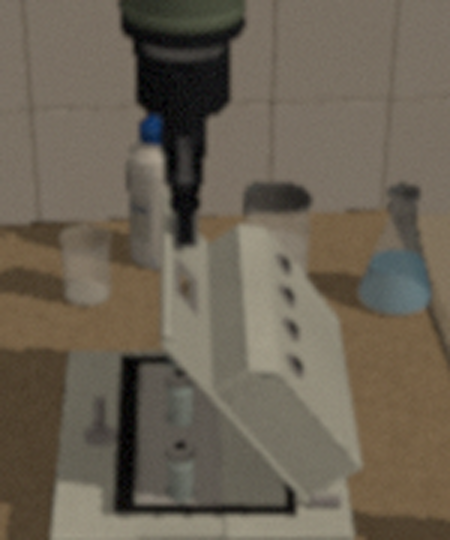

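The cover is at about 0.85, with the fingers on the flange at (183,240), clear of the slot. Continuing the arc.

```bash
python3 -m jog '[{"delta_pos":[-14,1,-12],"spin":0,"claw":1},{"delta_pos":[-28,2,-26],"spin":0,"claw":1},{"delta_pos":[-40,3,-42],"spin":0,"claw":1},{"delta_pos":[-50,4,-58],"spin":0,"claw":1},{"delta_pos":[-59,4,-75],"spin":0,"claw":1},{"delta_pos":[-66,5,-93],"spin":0,"claw":1},{"delta_pos":[-71,5,-111],"spin":0,"claw":1},{"delta_pos":[-73,5,-124],"spin":0,"claw":1}]'
python3 -c "
from h import *
o=bot.observe();print(o['position'],o['tool_rot'],o['force'])"
```

```text
clock: 16.7
position: [0.4882, 0.1091, 0.0459]
tool_rot: [3.142, 0.001, -0.074]
force: [-0.3, -0.5, 0.4]
grip_width: -0.0004
[0.48820449 0.10907592 0.04589244] [ 3.14151756e+00  5.13764871e-04 -7.36526032e-02] [-0.33723007 -0.48051062  0.35293065]
```

```bash
python3 -m jog '[{"delta_pos":[-1,0,-6],"spin":0,"claw":1},{"delta_pos":[-1,0,-11],"spin":0,"claw":1},{"delta_pos":[-2,0,-15],"spin":0,"claw":1},{"delta_pos":[-2,0,-18],"spin":0,"claw":1},{"delta_pos":[-2,0,-20],"spin":0,"claw":1},{"delta_pos":[-2,0,-20],"spin":0,"claw":1}]'
python3 - <<'E'
from h import *
s=eyes.grab_frame('side');t=eyes.grab_frame('top')
o=bot.observe();print(o['position'],o['tool_rot'],o['force'])
cv2.imwrite('pics/j.png',np.hstack([crop(s,170,90,140,160,2.8),crop(t,160,120,140,160,2.8)]))
E
```

```text
clock: 17.3
position: [0.4863, 0.109, 0.0259]
tool_rot: [3.141, 0.001, -0.074]
force: [-0.6, 0.6, -0.6]
grip_width: 0.0001
[0.48632982 0.10911536 0.02605065] [ 3.14158466e+00  2.95123390e-04 -7.36208370e-02] [-0.03243574  0.35534141 -0.25992395]
```

```bash
python3 -m jog '[{"delta_pos":[0,0,-2],"spin":0,"claw":1},{"delta_pos":[0,0,-4],"spin":0,"claw":1},{"delta_pos":[0,0,-4],"spin":0,"claw":1},{"delta_pos":[0,0,-4],"spin":0,"claw":1}]'
python3 -m jog '[{"delta_pos":[0,0,-1],"spin":0,"claw":1},{"delta_pos":[0,0,-2],"spin":0,"claw":1},{"delta_pos":[0,0,-2],"spin":0,"claw":1},{"delta_pos":[0,0,-2],"spin":0,"claw":1}]'
```

```text
clock: 17.8
position: [0.4863, 0.1091, 0.022]
tool_rot: [3.141, 0.0, -0.074]
force: [-0.6, -0.4, 0.8]
grip_width: 0.0001
clock: 18.2
position: [0.4863, 0.1091, 0.02]
tool_rot: [3.141, 0.001, -0.074]
force: [0.8, 0.2, 1.2]
grip_width: -0.0002
```

```bash
for i in 1 2 3; do python3 -m jog '[{"delta_pos":[0,0,-1],"spin":0,"claw":1},{"delta_pos":[0,0,-2],"spin":0,"claw":1},{"delta_pos":[0,0,-2],"spin":0,"claw":1},{"delta_pos":[0,0,-2],"spin":0,"claw":1}]'|grep -E 'posi|force'; done
```

```text
position: [0.4862, 0.1091, 0.018]
force: [-0.5, -0.2, 2.9]
position: [0.4862, 0.1091, 0.0159]
force: [-1.4, 0.4, 5.5]
position: [0.4862, 0.1091, 0.0146]
force: [-5.8, -1.5, 22.6]
```

The spring force rose to 5.5 N and then jumped to 22.6 N on the hard stop, so the cover is home. Final look while holding.

```bash
python3 -m jog '[{"delta_pos":[0,0,-0.5],"spin":0,"claw":1},{"delta_pos":[0,0,-0.5],"spin":0,"claw":1},{"delta_pos":[0,0,-0.5],"spin":0,"claw":1},{"delta_pos":[0,0,-0.5],"spin":0,"claw":1}]'
python3 - <<'E'
from h import *
s=eyes.grab_frame('side');t=eyes.grab_frame('top')
o=bot.observe();print(o['position'],o['force'],o['clock'])
cv2.imwrite('pics/k.png',np.hstack([crop(s,170,90,130,220,2.6),crop(s,180,150,70,70,8.1714)[:572,:440]]))
E
```

```text
clock: 19.8
position: [0.4862, 0.1091, 0.0146]
tool_rot: [3.141, 0.0, -0.074]
force: [-5.6, -1.0, 20.8]
grip_width: 0.0
[0.48619721 0.10912141 0.01462746] [-5.50691088 -1.3452008  20.20214324] 19.9
```

View pics/k.png

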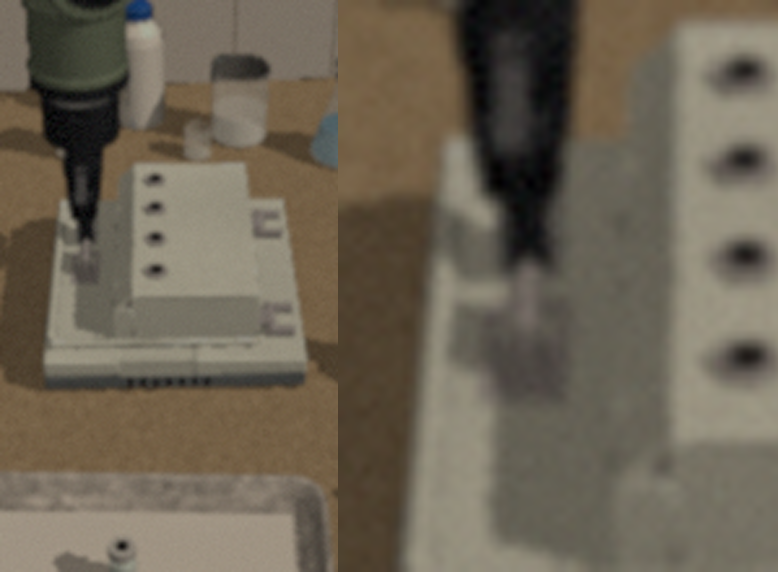

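The picture shows the cover flat on the base, with the bar standing up through the slot at (525,300). The fingers are pressing behind it at (530,250), and the short vial stands in the tray at (122,550). The push is a steady 20 N. Handing in.

```bash
python3 -c "
from workcell import bot
print(bot.job_done()); o=bot.observe(); print(o['position'],o['force'],o['clock'])"
```

```text
the job is handed in; nothing more can be done
None
the job is handed in; nothing more can be done
```

The job is handed in at about 20 s of the 64 s. The arm is still holding the cover down; no verdict was reported.

- **Short vial:** it was in the second well from the right. I lifted it out and stood it in the steel tray, where the pictures show it upright. The three tall ones were upright in their wells before I shut the cover; I couldn't see them after that.
- **Fastener:** I gripped the bar and turned it by about 1.18 rad. It measured within about 0.02 rad of the slot's direction.
- **Cover:** I pulled it shut from behind the flange. The last picture shows it flat on the base with the bar standing up through the slot. When pressed, the gasket pushed back up to 5.5 N, then the force jumped to about 22 N as the cover reached its stop. It was still about 20 N just before I handed in.
- **Bystanders:** I kept the arm away from the beaker, the jar and the pipette bulb. I did not measure their positions afterwards.

**What went wrong:**
- **Height reading:** the reported tool height was about 29 mm lower than the real fingertips, so my first attempt to grip the vial closed on air above it. I found the error from the camera and a gentle downward probe, then corrected for it. Later views agreed with it.
- **Home position:** with that correction, the fingertips at the stop came out about 4 mm below the flange height you gave. That may be error in the 29 mm correction. I judged the cover fully home from the force jump and the picture, not from that height.

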